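# Hover a reserve cell over its opened well

### The arm

A 6-joint arm with a two-finger parallel gripper is mounted at the origin on the work surface. World frame = base frame: x ahead of the robot, y to its left, z up, the work surface at z = 0. Lengths are in m, angles in degrees, forces in N, time in s.
With the tool pointing down it reaches from about 0.35 to 0.875 m from the base axis. Payload 4.2 kg.
Tool frame: the origin (TCP) lies between the finger pads; the fingertips stand 11 mm ahead of it and the grasp point (between the pads) lies 8 mm behind it; z points along the fingers, y is the direction in which the jaws open and shut (so a half turn about z gives the same grasp; the last joint's range is limited). The gripper opens to 87 mm and grips with 3 to 60 N. Pads are 19 mm wide; open, the fingers measure 117 mm over their backs; the gripper's body (75 mm by 190 mm) begins 51 mm behind the grasp point.
Start: joints at [87.983, 22.042, 0.453, 0, -68.411, -14.817], TCP at [0.181, 0.598, 0.234] pointing down, gripper open.
Joint ranges: [-179.83, 179.83], [-69.29, 118.12], [-61.27, 80.66], [-181.25, 117.63], [-171.15, -9.14], [-177.46, 177.46]. Speed limits (degrees/s): [159.86, 159.86, 180, 180, 180, 180].

### API

Orientations are given as a 3x3 rotation matrix whose columns are the frame's x, y, z axes.
In Python, from station import sense, capture, get_calibration, finish_job, search_frame, cut_out gives the robot as it stands.
- The arm moves only by the tool arm_command, never from a script. Its argument "rows" is a list of rows, each an object with "fingers": the opening in per cent of the stroke, from 0 (shut) to 100 (fully open); "travel": the shift along the tool's x, y, z in cm, a list of three; "roll": the turn about the tool's z in degrees. A call has 1 to 10 rows; each row is the pose to reach, as a shift and turn from the pose commanded when the call began, along the tool's axes at that moment; what a row does not reach only later rows make up. A row lasts 1/10 s, in which the tool goes at most 50 mm and 8.59 degrees, less where a joint would pass 70% of its speed; a pose out of reach is approached as far as the arm can. A call with a gripper value outside its range is refused whole. The fingers move at their own pace and stop on an object; the grip force is fixed at half the most. Time passes only in rows, so rows that repeat a pose let the fingers close. It gives the time, the measured TCP pose, the force and the opening at its end, in the units of the state.
- sense(): the state, without advancing time (a new reading comes with each control period).
- capture(name): name is "scene" or "side" or "wrist"; returns (picture, depth): 480x640x3 uint8, red, green, blue; 480x640 float32, m along the optical axis (not along the pixel's ray), 0 where there is no reading.
- get_calibration(name): a dict with "fov_y" (degrees; the focal length in pixels is half the picture's height over the tangent of half this angle, whatever the lens; pixels are square), "cx", "cy" (the principal point, pixels), "distortion" ([k1, k2, p1, p2, k3] as OpenCV has them; the pictures are not rectified), "origin" and "attitude" of the camera in the world; the wrist camera has in their place "mount" (4x4, takes a point from camera to tool coordinates, whose origin is the TCP and whose axes are the flange's). Camera axes: x right, y down, z forward; pixel columns grow to the right and rows downward; lengths in m; the calibration is good to about 2 mm. A picture is of the moment at which its call begins: read the wrist's pose just before it. get_calibration takes no time and is no camera call.
- finish_job(): hands the job in, once; it reports no verdict.
Trained networks look in the newest picture that a camera, given by its name, has taken for a name from the list of things; names that differ only in an ending like _2 or _b are one class to them, and where a whole thing is asked for, a point or a joint stands for the part that bears it (a point fixed in the world has none). Each returns a list of dicts, best first, with "p" (0 to 1); they miss things now and then, are a little off and sometimes report something else, mostly with a low value. They report only what shows in the picture. A call takes as long as a camera call. They do not tell look-alikes from the thing itself.
- search_frame(camera, label): "position" ([x, y, z] in m, in world coordinates, good to about 4 mm: the middle of the surface that is visible of it).
- cut_out(camera, label): "mask" (480x640 bool, what is visible of it).
The state is a dict: "time_s": time; "joints": joint angles; "joint_velocities": joint speeds; "effort": joint torques, N m; "tcp_pos": TCP position; "ee_rot": TCP orientation; "wrist_force": force on the tool from outside, world axes, zero at the start; "moment": the same for the moment, N m; "gripper_width": opening from 0.0 (shut) to 1.0 (fully open).
Only numpy, scipy, OpenCV 4.12 (cv2) and the standard library are available. Lean on these libraries where they do the work, as an engineer would, in place of code of your own. Each camera call takes 0.05 s, during which the arm holds its last target. There are 200 camera calls.

### The job

Slide the flat cover of the battery box fully open, then pick up the thick cell standing on the rubber mat and carry it over the slotted stand of spares. Stop with the cell upright, squarely lined up and centred about one centimetre above the open well, touching nothing but the gripper, and finish while still holding it there with the cover still open (do not lower it in or let go). Leave the spares and the other things lying about where they are.

Things in the scene. Friction and masses are not known exactly. Their poses are not given: they have to be found in the camera images.
- battery_box: Fixed grey battery box, 250 (its x) x 110 (its y) x 60 mm high, with a 7 mm wide aluminium rail along each long side rising to 72 mm. Origin: centre of its underside. The half at its -x end (nearer the robot) has the well under the sliding cover; the other half is closed. Stands left or right of the stand, yaw up to 0.25 rad.
- well_mouth (a point): Centre of the well's rectangular mouth, in the box's top face 60 mm above the work surface; 60 mm from the box's centre towards its -x end. The opening is 40 mm along the box's x and 68 mm along its y, 50 mm deep. Axes as the box's. The open well is what the cell must hover over: cell thickness along x, cell width along y, either way round.
- cover (a joint): Slide of the flat cover, m: 0 = closed over the well, 0.11 = fully open against its stop. It opens along the box's +x (away from the robot). Starts between 0 and 0.025. Stiff (about 2 N of friction), no spring: it stays where it is left.
- cover_bar_top (a point): Centre of the top of the cover's upright black grip bar; moves with the cover. Bar: 12 mm along the box's x, 50 mm along its y, 25 mm tall; its top is 91 mm above the work surface. The cover is a flat aluminium plate 110 x 93 x 5 mm, its upper face at 66 mm; the bar stands in its middle.
- cell: The cell to be carried: yellow polymer block 32 (its x, thickness) x 60 (its y, width) x 95 mm tall, with two 8 mm tall studs of 10 mm diameter on top at y = +-20 mm. 0.3 to 0.55 kg, loose. Origin: centre of its underside. It stands upright on the mat, across the stand from the battery box; thicker than the spares.
- mat: Fixed rubber mat 240 x 130 x 6 mm on which the cell stands. Origin: centre of its underside.
- stand: Fixed black slotted stand, 220 (its x) x 80 (its y) x 52 mm high, between the mat and the battery box. Four slots in a row along its x. Origin: centre of its underside. The spares in it reach 125 mm above the work surface.
- spare0: Spare cell standing loose in the slot nearest the robot of the stand: 22 x 60 x 105 mm with 8 mm studs on top. Origin: centre of its underside. Leave alone.
- spare1: Spare cell standing loose in the second slot from the robot of the stand: 22 x 60 x 105 mm with 8 mm studs on top. Origin: centre of its underside. Leave alone.
- spare2: Spare cell standing loose in the slot farthest from the robot of the stand: 22 x 60 x 105 mm with 8 mm studs on top. Origin: centre of its underside. Leave alone.
- jar_lid: Frosted glass jar lid, 72 mm diameter, 22 mm high, lying on the mat. Origin: centre of its underside. Leave alone.
- rubber_cap: Red rubber cap, 30 mm diameter, 22 mm high, on the mat. Origin: centre of its underside. Leave alone.
- busbar: Copper busbar strip 22 x 130 x 5 mm lying between the robot and the stand. Origin: centre of its underside. Leave alone.
- terminal_puller: Steel two-jaw terminal puller, about 120 x 80 x 13 mm, lying beyond the stand. Origin: in its cross beam, at the underside. Leave alone.
- screwdriver: Screwdriver lying to the robot's right. Leave alone.
- spanner: Steel spanner lying to the robot's left. Leave alone.
Mind the look-alikes: they are no part of the job. Leave any orange look-alike of the cell alone.

How it is judged:
By the outcome, as a careful person would: the job done as asked, in the order asked, and still so for the second after the job is handed in, while the arm keeps its last pose, push and grip.
It also fails if it takes over 58 s, if anything falls off the work surface, if the arm or the gripper's body presses on something with over 40 N, if the wrist force passes 120 N, or if a joint passes its speed limit or range.

## Working session

There is one attempt and no reset: what is moved stays moved. The work goes in short steps, Python scripts to look and compute and a tool call to move; the robot and the scene stay as the last step left them, time stands still between calls to the robot, and variables do not carry over. Pictures are saved under pics/ and viewed, about 8 in all and at most 12, crops included, and the job is handed in when it is done.

Besides the shell and the picture viewer there is one more tool, called after "Request:" as name(argument=value, ...), one argument or row to a line, values as JSON. arm_command: Moves the arm, as the interface text tells. Its arguments: {"type":"object","properties":{"rows":{"type":"array","items":{"type":"object","properties":{"fingers":{"type":"number"},"travel":{"type":"array","items":{"type":"number"}},"roll":{"type":"number"}}}}},"required":["rows"]}

```bash
mkdir -p pics
cat > h.py <<'E'
import numpy as np, cv2
from station import *
def K(c):
    f=240/np.tan(np.radians(c['fov_y'])/2); return np.array([[f,0,c['cx']],[0,f,c['cy']],[0,0,1]])
def pose(name,s=None):
    c=get_calibration(name)
    if name=='wrist':
        s=s or sense(); T=np.eye(4);T[:3,:3]=s['ee_rot'];T[:3,3]=s['tcp_pos']; M=T@np.array(c['mount']); return c,M[:3,:3],M[:3,3]
    return c,np.array(c['attitude']),np.array(c['origin'])
def pts(name,uv,d,s=None):
    c,R,o=pose(name,s); uv=np.asarray(uv,float).reshape(-1,1,2)
    n=cv2.undistortPoints(uv,K(c),np.array(c['distortion']))[:,0]
    return (np.c_[n,np.ones(len(n))]*np.asarray(d).reshape(-1,1))@R.T+o
def cloud(name,depth,mask,s=None):
    v,u=np.nonzero(mask&(depth>0)); return pts(name,np.c_[u,v],depth[v,u],s)
def proj(name,P,s=None):
    c,R,o=pose(name,s); q=(np.atleast_2d(P)-o)@R
    return cv2.projectPoints(q.reshape(-1,1,3),np.zeros(3),np.zeros(3),K(c),np.array(c['distortion']))[0][:,0]
E
python3 - <<'E'
from h import *
s=sense();print(s)
ims=[]
for n in ['scene','side','wrist']:
    im,d=capture(n);cv2.imwrite(f'pics/{n}0.png',im[:,:,::-1]);np.save(f'/tmp/{n}0.npy',d)
    print(n,get_calibration(n))
    if n!='wrist':
        for l in ['cell','battery_box','cover','stand','mat','spare0','jar_lid','rubber_cap']:
            r=search_frame(n,l)
            print(l,[(np.round(q['position'],3).tolist(),round(q['p'],2),proj(n,q['position'])[0].astype(int).tolist()) for q in r[:5]])
E
```

```text
{'time_s': 0.0, 'joints': array([ 8.79823982e+01,  2.20920040e+01,  3.80246053e-01, -2.60261356e-02,
       -6.84106212e+01, -1.48157659e+01]), 'joint_velocities': array([ 0.0694761 ,  0.04289555,  0.05779589, -0.03096123,  0.00950675,
        0.03008029]), 'effort': array([ 6.19675902e-04, -3.90670109e+01,  1.87402385e+01,  4.21978623e+00,
        1.09898800e-02, -1.95319299e-04]), 'tcp_pos': array([0.18082947, 0.59767837, 0.23245734]), 'ee_rot': array([[ 9.57102498e-01, -2.89749134e-01, -4.97309390e-04],
       [-2.89749528e-01, -9.57100161e-01, -2.11968725e-03],
       [ 1.38202648e-04,  2.17285312e-03, -9.99997630e-01]]), 'wrist_force': array([0.31218231, 0.23763685, 0.67945297]), 'moment': array([-0.0260871 , -0.03852765,  0.03255589]), 'gripper_width': 1.0010007868554058}
scene {'fov_y': 57.00098476163814, 'cx': 324.67449301139067, 'cy': 231.29949193685516, 'distortion': array([0.03572296, 0.        , 0.        , 0.        , 0.        ]), 'origin': array([ 1.27451527, -0.56528672,  0.9413711 ]), 'attitude': array([[ 0.61955576,  0.53463592, -0.57473045],
       [ 0.78492356, -0
[... 1373 characters left out ...]
101], 0.84, [281, 251]), ([0.498, -0.032, 0.1], 0.8, [304, 246])]
jar_lid [([0.648, -0.231, 0.022], 0.56, [388, 341])]
rubber_cap [([0.637, -0.175, 0.023], 0.72, [377, 317])]
wrist {'fov_y': 71.74796254801554, 'cx': 322.06309093732693, 'cy': 239.27211525521352, 'distortion': array([-0.05408299,  0.        ,  0.        ,  0.        ,  0.        ]), 'mount': array([[-1.00324002e-03, -9.61024684e-01, -2.76460757e-01,
         7.60436781e-02],
       [ 9.99998371e-01, -1.37891284e-03,  1.16447228e-03,
        -5.90109816e-04],
       [-1.50030190e-03, -2.76459138e-01,  9.61024502e-01,
        -1.51883535e-01],
       [ 0.00000000e+00,  0.00000000e+00,  0.00000000e+00,
         1.00000000e+00]])}
```

View pics/scene0.png

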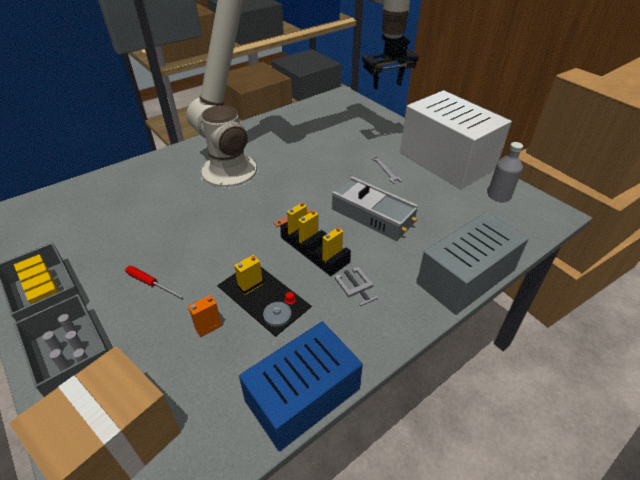

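View pics/side0.png

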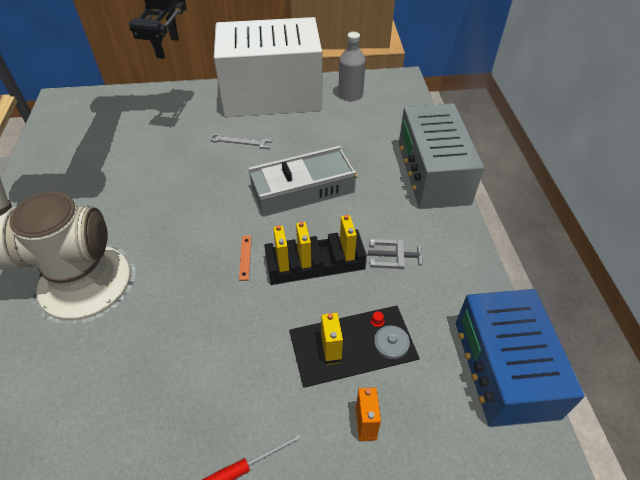

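The two pictures agree. What could be taken for the cell:
- **Yellow block on the mat:** scene (248,274), side (332,337). I choose this one, because it is thicker and stands on the mat.
- **Orange look-alike:** scene (206,315), side (368,413).
- **Yellow spares in the stand:** side (281,250), (304,246) and (347,238).

The box is at side (303,180), with its bar at (287,172).

```bash
cat > m.py <<'E'
from h import *
def rect(P):
    (c,(a,b),t)=cv2.minAreaRect((P[:,:2]*1000).astype(np.float32))
    if a<b:a,b,t=b,a,t-90
    return np.round(c,1),round(a,1),round(b,1),round((t+90)%180-90,1)
for n in ['scene','side']:
    im=cv2.imread(f'pics/{n}0.png');d=np.load(f'/tmp/{n}0.npy')
    P=cloud(n,d,d>0);v,u=np.nonzero(d>0);hsv=cv2.cvtColor(im,cv2.COLOR_BGR2HSV)[v,u]
    near=lambda c,r:np.linalg.norm(P[:,:2]-c,axis=1)<r
    b=near([.52,.22],.17)&(P[:,2]>.045)
    print(n,'box',rect(P[b&(P[:,2]<.1)]),'rails',rect(P[b&(P[:,2]>.0685)&(P[:,2]<.075)]))
    bar=b&(P[:,2]>.084)&(P[:,2]<.1);print(' bar top',rect(P[bar]),np.median(P[bar,2]),bar.sum())
    c=near([.54,-.245],.07)&(P[:,2]>.05);
    y=c&(hsv[:,0]>18)&(hsv[:,0]<35)&(hsv[:,1]>120)
    t=y&(P[:,2]>.096);print(' cell',rect(P[y]),'top',rect(P[t]),np.median(P[t,2]),t.sum())
    st=c&(P[:,2]>.1045);print(' studs z',np.percentile(P[c,2],[50,90,99]))
im=cv2.imread('pics/side0.png');a=cv2.resize(im[290:400,270:430],None,fx=3.5,fy=3.5,interpolation=2);b=cv2.resize(im[140:220,235:365],None,fx=4.3,fy=3.5)
w=max(a.shape[1],b.shape[1]);p=lambda i:cv2.copyMakeBorder(i,0,0,0,w-i.shape[1],0)
o=np.vstack([p(a),p(b)]);o=cv2.resize(o,None,fx=.85,fy=.85);cv2.imwrite('pics/crop.png',o);print(o.shape)
E
python3 m.py
```

```text
scene box (array([512.3, 240.4]), 254.3, 119.2, 14.6) rails (array([512.8, 241.1]), 252.9, 118.0, 14.4)
 bar top (array([475.7, 229.5]), 51.4, 13.2, -72.9) 0.09015753818480376 55
 cell (array([ 532.5, -231.3]), 61.0, 36.9, -89.1) top (array([ 532.1, -231. ]), 60.7, 36.0, -87.6) 0.10195969848133252 212
 studs z [0.09207066 0.10384044 0.11070992]
side box (array([517.5, 242.8]), 260.3, 119.0, 14.8) rails (array([513.6, 241.4]), 249.1, 116.2, 13.9)
 bar top (array([474.3, 230.2]), 51.0, 12.1, -77.1) 0.09045210519607427 77
 cell (array([ 533.2, -230.5]), 62.2, 32.2, -87.6) top (array([ 533.2, -230.1]), 61.1, 32.2, -88.4) 0.10082012259607587 436
 studs z [0.09992464 0.1035861  0.11033899]
(565, 476, 3)
```

View pics/crop.png

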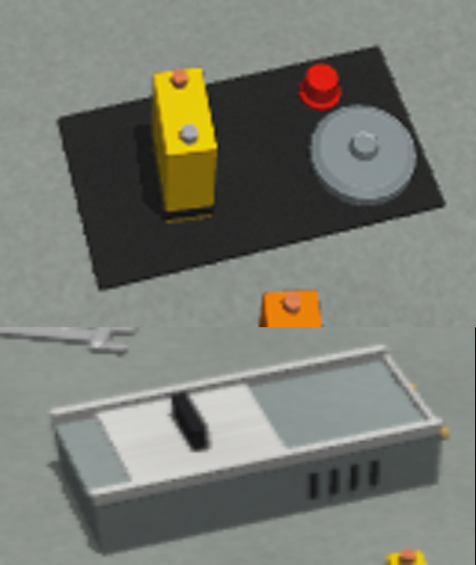

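The crop confirms the choice: the thick yellow cell on the mat has two studs and stands clear of the cap and lid. The box shows a bare strip at its near end, so the cover is about 20 mm open, with its bar centred. Next I check the way there and work out the first move.

```bash
cat >> h.py <<'E'
def go(x,y,z,th,s=None):
    s=s or sense(); R=s['ee_rot']; t=R.T@(np.array([x,y,z])-s['tcp_pos'])*100
    cur=np.degrees(np.arctan2(R[1,0],R[0,0])); r=(cur-th+180)%360-180
    print('travel',np.round(t,2),'roll',round(r,2),'| now',np.round(s['tcp_pos']*1000,1),round(cur,2),'F',np.round(s['wrist_force'],1),'w',round(s['gripper_width'],3),'t',s['time_s'])
E
python3 - <<'E'
from h import *
d=np.load('/tmp/side0.npy');P=cloud('side',d,d>0)
m=(P[:,2]>.12)&(P[:,1]>.28)&(P[:,0]>.1)&(P[:,0]<.8)&(P[:,1]<.9)
H,xe,ye=np.histogram2d(P[m,0],P[m,1],bins=[np.arange(.1,.81,.1),np.arange(.28,.9,.1)]);print(H.astype(int))
go(.475,.230,.20,-75.8)
E
```

```text
[[   0    0 1039  332    0    0]
 [   0    0   39  375    9    0]
 [   0    0  485 1087  553    3]
 [   0    0  474 1106  544    2]
 [   0    0  434 1097  535    3]
 [   0    0    0  335    0    0]
 [  17    3    0  246    0    0]]
travel [38.81 26.73  3.36] roll 58.97 | now [181.  598.2 233.6] -16.83 F [0.  0.4 0.2] w 1.0 t 0.95
```

Request:
arm_command(
  rows=[
    {"travel": [2.0,4.5,0],"roll": 0,"fingers": 60},
    {"travel": [4.0,9,0],"roll": 5,"fingers": 60},
    {"travel": [6,13,0],"roll": 10,"fingers": 60},
    {"travel": [7.1,16.6,0],"roll": 16,"fingers": 60},
    {"travel": [11,19,0],"roll": 23,"fingers": 60},
    {"travel": [15,22,0],"roll": 30,"fingers": 60},
    {"travel": [19,24.5,0],"roll": 37,"fingers": 60},
    {"travel": [23.5,27,0.5],"roll": 44,"fingers": 60},
    {"travel": [27.5,27,1],"roll": 51,"fingers": 60},
    {"travel": [31.5,27,2],"roll": 59,"fingers": 60},
  ],
)

```text
time_s: 1.95
tcp_pos: [0.4061, 0.2476, 0.2148]
ee_rot: [[0.239, -0.971, 0.003], [-0.971, -0.239, 0.003], [-0.002, -0.003, -1.0]]
wrist_force: [0.0, 0.7, 0.8]
gripper_width: 0.6
```

Run:
```python
from h import *
go(.475-.10*.969,.230-.1*.245,.25,-75.8)
```

```text
travel [ 3.41  3.72 -3.54] roll -0.36 | now [406.1 247.6 214.8] -76.16 F [0.  0.7 0.8] w 0.6 t 1.95
```

Request:
arm_command(
  rows=[
    {"travel": [1.7,-3.1,-0.3],"roll": -0.4,"fingers": 60},
    {"travel": [3.4,-6.3,-0.5],"roll": -0.4,"fingers": 60},
    {"travel": [3.4,-6.3,-0.5],"roll": -0.4,"fingers": 60},
    {"travel": [3.4,-6.3,-0.5],"roll": -0.4,"fingers": 60},
  ],
)

```text
time_s: 2.35
tcp_pos: [0.4738, 0.2305, 0.2181]
ee_rot: [[0.25, -0.968, -0.001], [-0.968, -0.25, -0.0], [0.0, 0.001, -1.0]]
wrist_force: [0.2, -0.1, -0.7]
gripper_width: 0.6
```

```bash
cat > w.py <<'E'
from h import *
import sys
def rect(P):
    (c,(a,b),t)=cv2.minAreaRect((P[:,:2]*1000).astype(np.float32))
    if a<b:a,b,t=b,a,t-90
    return np.round(c,1),round(a,1),round(b,1),round((t+90)%180-90,1)
def shot(tag):
    s=sense();im,d=capture('wrist');cv2.imwrite(f'pics/{tag}.png',im[:,:,::-1]);np.save(f'/tmp/{tag}.npy',d)
    v,u=np.nonzero(d>0);return s,im,d,pts('wrist',np.c_[u,v],d[v,u],s),np.c_[u,v],im[v,u].astype(int)
E
python3 - <<'E'
from w import *
s,im,d,P,uv,rgb=shot('bar1')
near=np.linalg.norm(P[:,:2]-[.475,.23],axis=1)<.06
b=near&(P[:,2]>.083)&(P[:,2]<.1);print('bar',rect(P[b]),np.median(P[b,2]),b.sum())
q=near&(P[:,2]>.06)&(P[:,2]<.075)
print('plate z',np.median(P[q,2]))
r=(P[:,2]>.0695)&(P[:,2]<.076)&(P[:,0]<.7)&(P[:,1]>.12)&(P[:,1]<.35);print('rails',rect(P[r]))
go(.475,.23,.083,-75.8,s)
E
```

```text
bar (array([474.2, 231.6]), 49.7, 11.7, -75.9) 0.09151651715312037 780
plate z 0.06676577762163147
rails (array([513.3, 242. ]), 250.6, 111.1, 14.2)
travel [ 0.08 -0.11 13.51] roll 0.26 | now [473.8 230.5 218.1] -75.54 F [ 0.2 -0.1 -0.7] w 0.6 t 2.35
```

View pics/bar1.png

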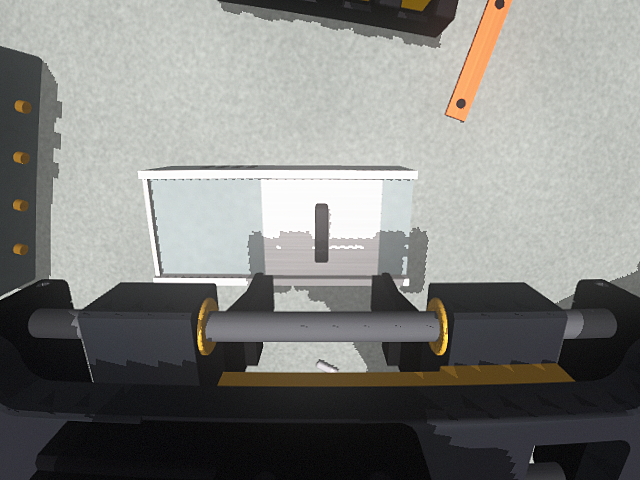

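The wrist view agrees. The bar is at pixel (321,233), giving (474,231.6) mm with its top at 91 mm. The box is centred at (513,242) with a yaw of 14.2°. I go down and grip the bar.

Request:
arm_command(
  rows=[
    {"travel": [0,-0.1,4.5],"roll": 0.2,"fingers": 60},
    {"travel": [0,-0.1,9],"roll": 0.2,"fingers": 60},
    {"travel": [0,-0.1,12],"roll": 0.2,"fingers": 60},
    {"travel": [0,-0.1,13.4],"roll": 0.2,"fingers": 60},
    {"travel": [0,-0.1,13.4],"roll": 0.2,"fingers": 0},
    {"travel": [0,-0.1,13.4],"roll": 0.2,"fingers": 0},
    {"travel": [0,-0.1,13.4],"roll": 0.2,"fingers": 0},
    {"travel": [0,-0.1,13.4],"roll": 0.2,"fingers": 0},
    {"travel": [0,-0.1,13.4],"roll": 0.2,"fingers": 0},
  ],
)

```text
time_s: 3.3
tcp_pos: [0.4749, 0.2316, 0.0856]
ee_rot: [[0.248, -0.969, 0.001], [-0.969, -0.248, 0.001], [-0.001, -0.002, -1.0]]
wrist_force: [-0.7, 0.2, 0.0]
gripper_width: 0.232
```

Request:
arm_command(
  rows=[
    {"fingers": 0},
    {"fingers": 0},
    {"fingers": 0},
    {"fingers": 0},
    {"fingers": 0},
  ],
)

```text
validation failed for argument at $.ro...
```

Request:
arm_command(
  rows=[
    {"travel": [0,0,0],"roll": 0,"fingers": 0},
    {"travel": [0,0,0],"roll": 0,"fingers": 0},
    {"travel": [0,0,0],"roll": 0,"fingers": 0},
    {"travel": [0,0,0],"roll": 0,"fingers": 0},
  ],
)

```text
time_s: 3.7
tcp_pos: [0.4748, 0.2314, 0.0851]
ee_rot: [[0.248, -0.969, 0.0], [-0.969, -0.248, 0.0], [-0.0, -0.0, -1.0]]
wrist_force: [-2.0, -0.4, 4.6]
gripper_width: 0.134
```

Request:
arm_command(
  rows=[
    {"travel": [0,-1,0],"roll": 0,"fingers": 0},
    {"travel": [0,-2.3,0],"roll": 0,"fingers": 0},
    {"travel": [0,-3.6,0],"roll": 0,"fingers": 0},
    {"travel": [0,-4.9,0],"roll": 0,"fingers": 0},
    {"travel": [0,-6.2,0],"roll": 0,"fingers": 0},
    {"travel": [0,-7.4,0],"roll": 0,"fingers": 0},
    {"travel": [0,-8.3,0],"roll": 0,"fingers": 0},
    {"travel": [0,-8.8,0],"roll": 0,"fingers": 0},
    {"travel": [0,-9.1,0],"roll": 0,"fingers": 0},
    {"travel": [0,-9.1,0],"roll": 0,"fingers": 0},
  ],
)

```text
time_s: 4.7
tcp_pos: [0.5616, 0.2534, 0.0851]
ee_rot: [[0.248, -0.969, -0.003], [-0.969, -0.248, -0.002], [0.001, 0.003, -1.0]]
wrist_force: [-6.7, -0.1, 8.3]
gripper_width: 0.132
```

Request:
arm_command(
  rows=[
    {"travel": [0,-0.1,0],"roll": 0,"fingers": 0},
    {"travel": [0,-0.2,0],"roll": 0,"fingers": 0},
    {"travel": [0,-0.3,0],"roll": 0,"fingers": 0},
    {"travel": [0,-0.3,0],"roll": 0,"fingers": 0},
  ],
)

```text
time_s: 5.1
tcp_pos: [0.5617, 0.2534, 0.0851]
ee_rot: [[0.248, -0.969, -0.008], [-0.969, -0.248, -0.004], [0.001, 0.009, -1.0]]
wrist_force: [-14.9, -0.3, 13.8]
gripper_width: 0.131
```

The force rose with no further motion, so the cover is at its stop. I ease off, release and lift.

Request:
arm_command(
  rows=[
    {"travel": [0,-0.0,0],"roll": 0,"fingers": 0},
    {"travel": [0,0.3,0],"roll": 0,"fingers": 0},
    {"travel": [0,0.3,0],"roll": 0,"fingers": 60},
    {"travel": [0,0.3,0],"roll": 0,"fingers": 60},
    {"travel": [0,0.3,0],"roll": 0,"fingers": 60},
    {"travel": [0,0.3,0],"roll": 0,"fingers": 60},
    {"travel": [0,0.3,-3],"roll": 0,"fingers": 70},
    {"travel": [0,0.3,-7],"roll": 0,"fingers": 80},
    {"travel": [0,0.3,-11.5],"roll": 0,"fingers": 80},
    {"travel": [0,0.3,-16],"roll": 0,"fingers": 80},
  ],
)

```text
time_s: 6.1
tcp_pos: [0.5627, 0.2536, 0.2458]
ee_rot: [[0.248, -0.969, -0.001], [-0.969, -0.248, -0.001], [0.0, 0.001, -1.0]]
wrist_force: [-0.0, 0.7, -0.0]
gripper_width: 0.759
```

Run:
```python
from w import *
s,im,d,P,uv,rgb=shot('open1')
near=np.linalg.norm(P[:,:2]-[.562,.253],axis=1)<.07
b=near&(P[:,2]>.083)&(P[:,2]<.1);print('bar',rect(P[b]),np.median(P[b,2]),b.sum())
r=(P[:,2]>.0695)&(P[:,2]<.076)&(P[:,0]<.7)&(P[:,1]>.12)&(P[:,1]<.36);print('rails',rect(P[r]))
w=(np.linalg.norm(P[:,:2]-[.455,.227],axis=1)<.06)&(P[:,2]<.045)&(P[:,2]>.005);print('well floor',rect(P[w]) if w.sum()>20 else w.sum())
go(.533,-.2305,.22,-88,s)
```

```text
bar (array([561. , 253.8]), 49.8, 11.5, -75.9) 0.09144857869495249 644
rails (array([513.1, 241.9]), 250.0, 110.9, 14.2)
well floor (array([456.8, 216.6]), 90.4, 46.7, -75.9)
travel [46.16 14.88  2.61] roll 12.36 | now [562.7 253.6 245.8] -75.64 F [-0.   0.7 -0. ] w 0.759 t 6.1
```

View pics/open1.png

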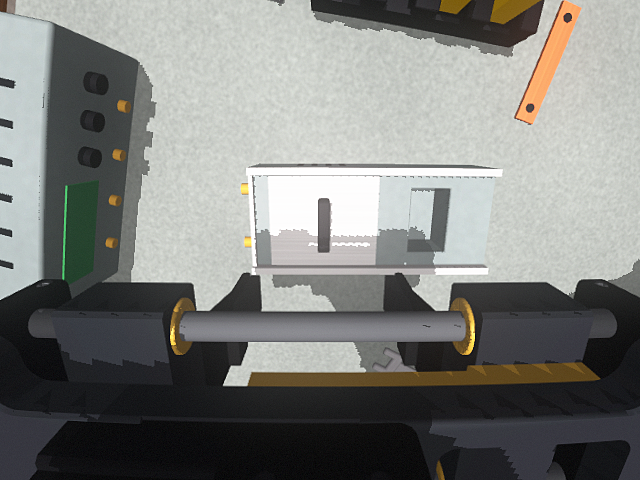

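The cover is fully open: the bar sits at box x of about +49.4 mm, and the well shows at pixel (430,220). I check the predicted mouth corners and move over to the cell.

Run:
```python
from h import *
import json
# pose at capture
R=np.array([[0.248,-0.969,-0.001],[-0.969,-0.248,-0.001],[0,0.001,-1.0]]);s=dict(ee_rot=R,tcp_pos=np.array([.5627,.2536,.2458]))
a=np.radians(14.2);ex=np.array([np.cos(a),np.sin(a)]);ey=np.array([-ex[1],ex[0]]);c=np.array([.5132,.242])-.06*ex;print(c)
C=np.array([[*(c+i*.02*ex+j*.034*ey),.06] for i,j in [(-1,-1),(1,-1),(1,1),(-1,1)]]);print(proj('wrist',C,s).round(1))
im=cv2.imread('pics/open1.png',0)
for v in (200,215):print(v,im[v,398:456].tolist())
print('col',im[182:256,440].tolist())
```

```text
[0.45503328 0.22728156]
[[450.1 188.3]
 [411.4 188. ]
 [406.8 251.5]
 [443.5 251.5]]
200 [218, 216, 215, 214, 214, 215, 215, 217, 216, 216, 217, 221, 183, 216, 219, 217, 219, 218, 217, 217, 217, 217, 212, 212, 215, 212, 211, 213, 213, 213, 213, 213, 210, 212, 218, 174, 87, 98, 102, 100, 101, 97, 101, 100, 102, 100, 98, 95, 94, 96, 89, 154, 204, 217, 216, 215, 213, 214]
215 [216, 215, 217, 217, 218, 218, 217, 215, 215, 215, 218, 174, 210, 221, 216, 215, 215, 212, 209, 211, 211, 212, 213, 212, 212, 214, 211, 212, 215, 215, 216, 217, 218, 220, 109, 93, 95, 97, 100, 100, 101, 98, 97, 99, 96, 96, 98, 96, 90, 130, 181, 208, 217, 213, 215, 215, 215, 215]
col [214, 213, 214, 212, 216, 211, 126, 90, 91, 98, 101, 99, 99, 99, 99, 102, 99, 101, 101, 100, 102, 102, 96, 98, 99, 97, 95, 97, 100, 97, 100, 98, 100, 97, 101, 102, 98, 101, 97, 98, 97, 95, 97, 95, 97, 94, 97, 97, 98, 96, 96, 94, 96, 95, 95, 93, 96, 96, 93, 97, 95, 95, 95, 93, 93, 93, 97, 104, 95, 138, 209, 208, 212, 208]
```

Request:
arm_command(
  rows=[
    {"travel": [4.6,1.5,0],"roll": 1,"fingers": 100},
    {"travel": [9.2,3,0],"roll": 2,"fingers": 100},
    {"travel": [13.8,4.5,0],"roll": 4,"fingers": 100},
    {"travel": [18.5,6,0],"roll": 5,"fingers": 100},
    {"travel": [23,7.5,0],"roll": 6,"fingers": 100},
    {"travel": [27.7,9,0],"roll": 8,"fingers": 100},
    {"travel": [32.3,10.5,0],"roll": 9,"fingers": 100},
    {"travel": [37,12,0],"roll": 10,"fingers": 100},
    {"travel": [41.5,13.5,0],"roll": 11,"fingers": 100},
    {"travel": [46.1,14.9,1],"roll": 12.4,"fingers": 100},
  ],
)

```text
time_s: 7.15
tcp_pos: [0.5333, -0.232, 0.2357]
ee_rot: [[0.034, -0.999, 0.004], [-0.999, -0.034, -0.001], [0.001, -0.004, -1.0]]
wrist_force: [0.5, 0.5, -0.1]
gripper_width: 1.001
```

Run:
```python
from w import *
s,im,d,P,uv,rgb=shot('cell1')
near=np.linalg.norm(P[:,:2]-[.533,-.2305],axis=1)<.06
h=cv2.cvtColor(im,cv2.COLOR_RGB2HSV)[uv[:,1],uv[:,0]]
b=near&(P[:,2]>.092)&(P[:,2]<.106);print('top',rect(P[b]),np.median(P[b,2]),b.sum())
y=b&(h[:,0]>18)&(h[:,0]<35)&(h[:,1]>100);print('yellow top',rect(P[y]),np.median(P[y,2]),y.sum())
st=near&(P[:,2]>.1055);print('studs',rect(P[st]),np.median(P[st,2]),st.sum())
go(.533,-.2305,.067,-88,s)
```

```text
top (array([ 532.8, -230.5]), 60.0, 31.5, -87.4) 0.10160114415651017 2105
yellow top (array([ 532.8, -230.5]), 60.0, 31.5, -87.4) 0.10158961451603954 2077
studs (array([ 531.3, -240.4]), 119.1, 69.4, -7.6) 0.3328858849523132 75593
travel [-0.17  0.09 16.87] roll -0.07 | now [ 533.3 -232.   235.7] -88.07 F [ 0.5  0.5 -0.1] w 1.001 t 7.15
```

View pics/cell1.png

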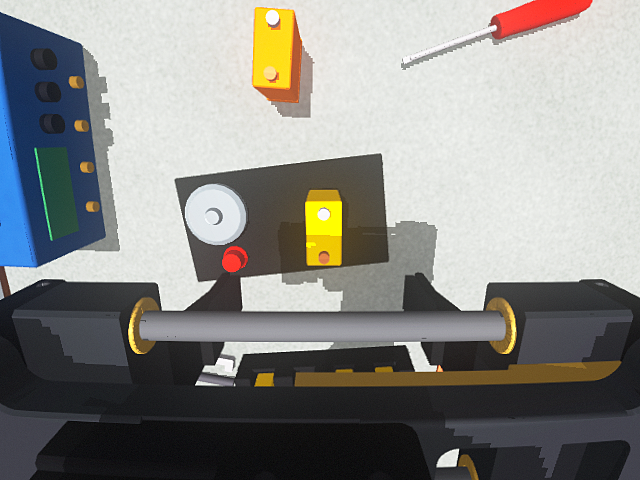

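The view shows the yellow cell at (323,230), the cap at (234,259) and the lid at (215,215). The predicted well corners match the picture to about 1 px. The wrist view puts the cell at (532.8,−230.5) with yaw 2.6°. I go down.

Request:
arm_command(
  rows=[
    {"travel": [-0.15,0.05,4.5],"roll": -0.7,"fingers": 80},
    {"travel": [-0.15,0.05,9],"roll": -0.7,"fingers": 75},
    {"travel": [-0.15,0.05,12.5],"roll": -0.7,"fingers": 75},
    {"travel": [-0.15,0.05,15],"roll": -0.7,"fingers": 75},
    {"travel": [-0.15,0.05,16.9],"roll": -0.7,"fingers": 75},
    {"travel": [-0.15,0.05,16.9],"roll": -0.7,"fingers": 65},
    {"travel": [-0.15,0.05,16.9],"roll": -0.7,"fingers": 55},
  ],
)

```text
time_s: 7.9
tcp_pos: [0.5326, -0.2284, 0.0656]
ee_rot: [[0.047, -0.999, -0.0], [-0.999, -0.047, -0.0], [0.0, 0.0, -1.0]]
wrist_force: [0.7, -0.5, 0.8]
gripper_width: 0.648
```

Request:
arm_command(
  rows=[
    {"travel": [0,0,0],"roll": 0,"fingers": 15},
    {"travel": [0,0,0],"roll": 0,"fingers": 15},
    {"travel": [0,0,0],"roll": 0,"fingers": 15},
    {"travel": [0,0,0],"roll": 0,"fingers": 15},
    {"travel": [0,0,0],"roll": 0,"fingers": 15},
    {"travel": [0,0,0],"roll": 0,"fingers": 15},
  ],
)

```text
time_s: 8.5
tcp_pos: [0.5327, -0.2283, 0.0666]
ee_rot: [[0.047, -0.999, 0.001], [-0.999, -0.047, -0.0], [0.0, -0.001, -1.0]]
wrist_force: [-1.5, -0.5, 5.4]
gripper_width: 0.366
```

Request:
arm_command(
  rows=[
    {"travel": [0,0,0],"roll": 0,"fingers": 0},
    {"travel": [0,0,-1],"roll": 0,"fingers": 0},
    {"travel": [0,0,-3],"roll": 0,"fingers": 0},
    {"travel": [0,0,-6],"roll": 0,"fingers": 0},
    {"travel": [0,0,-9],"roll": 0,"fingers": 0},
    {"travel": [0,0,-12],"roll": 0,"fingers": 0},
    {"travel": [0,0,-15],"roll": 0,"fingers": 0},
    {"travel": [0,0,-17],"roll": 0,"fingers": 0},
    {"travel": [0,0,-18],"roll": 0,"fingers": 0},
    {"travel": [0,0,-18],"roll": 0,"fingers": 0},
  ],
)

```text
time_s: 9.5
tcp_pos: [0.5324, -0.2281, 0.2462]
ee_rot: [[0.046, -0.999, 0.002], [-0.999, -0.046, 0.0], [-0.0, -0.002, -1.0]]
wrist_force: [0.3, 0.6, -3.5]
gripper_width: 0.369
```

Run:
```python
from w import *
s,im,d,P,uv,rgb=shot('held1')
c=s['tcp_pos']
near=(np.linalg.norm(P[:,:2]-c[:2],axis=1)<.07)
h=cv2.cvtColor(im,cv2.COLOR_RGB2HSV)[uv[:,1],uv[:,0]]
y=near&(h[:,0]>18)&(h[:,0]<35)&(h[:,1]>100)&(P[:,2]>.15)&(P[:,2]<c[2]+.045);print(rect(P[y]),np.percentile(P[y,2],[1,50,90,99]),y.sum(),uv[y].min(0),uv[y].max(0))
go(.455,.2273,.25,-75.8,s)
```

```text
(array([ 531.9, -235.9]), 52.5, 49.3, 2.7) [0.2034824  0.28054608 0.28170261 0.28250638] 8812 [263 215] [389 372]
travel [-45.85   5.62  -0.38] roll -11.55 | now [ 532.4 -228.1  246.2] -87.35 F [ 0.3  0.6 -3.5] w 0.369 t 9.5
```

Request:
arm_command(
  rows=[
    {"travel": [-3,0.4,0],"roll": 0,"fingers": 0},
    {"travel": [-7.5,1,0],"roll": -1,"fingers": 0},
    {"travel": [-12,1.5,0],"roll": -2,"fingers": 0},
    {"travel": [-16.5,2,0],"roll": -3,"fingers": 0},
    {"travel": [-21,2.6,0],"roll": -5,"fingers": 0},
    {"travel": [-25.5,3.2,0],"roll": -6,"fingers": 0},
    {"travel": [-30,3.7,0],"roll": -7,"fingers": 0},
    {"travel": [-34.5,4.3,0],"roll": -9,"fingers": 0},
    {"travel": [-39,4.8,0],"roll": -10,"fingers": 0},
    {"travel": [-43,5.3,0],"roll": -11,"fingers": 0},
  ],
)

```text
time_s: 10.55
tcp_pos: [0.4577, 0.2003, 0.2436]
ee_rot: [[0.238, -0.971, -0.003], [-0.971, -0.237, -0.002], [0.001, 0.004, -1.0]]
wrist_force: [0.1, -0.3, -3.9]
gripper_width: 0.366
```

Run:
```python
from h import *
go(.4545,.2294,.1506,-75.8)
```

```text
travel [-2.91 -0.41  9.3 ] roll -0.46 | now [457.7 200.3 243.6] -76.26 F [ 0.1 -0.3 -3.9] w 0.366 t 10.55
```

Request:
arm_command(
  rows=[
    {"travel": [-1.5,-0.2,0],"roll": -0.4,"fingers": 0},
    {"travel": [-2.9,-0.4,1],"roll": -0.4,"fingers": 0},
    {"travel": [-2.9,-0.4,4],"roll": -0.4,"fingers": 0},
    {"travel": [-2.9,-0.4,7],"roll": -0.4,"fingers": 0},
    {"travel": [-2.9,-0.4,9],"roll": -0.4,"fingers": 0},
    {"travel": [-2.9,-0.4,9.3],"roll": -0.4,"fingers": 0},
    {"travel": [-2.9,-0.4,9.3],"roll": -0.4,"fingers": 0},
    {"travel": [-2.9,-0.4,9.3],"roll": -0.4,"fingers": 0},
  ],
)

```text
time_s: 11.35
tcp_pos: [0.4572, 0.2281, 0.1534]
ee_rot: [[0.243, -0.97, 0.002], [-0.97, -0.243, 0.001], [-0.0, -0.002, -1.0]]
wrist_force: [0.5, 0.2, -4.2]
gripper_width: 0.37
```

```bash
cat > chk.py <<'E'
from w import *
import sys
tag=sys.argv[1]
go(.4545,.2294,.1306,-75.8)
a=np.radians(14.2);ex=np.array([np.cos(a),np.sin(a)]);ey=np.array([-ex[1],ex[0]])
s=sense();c=s['tcp_pos'];out=[]
for n in ['scene','side','wrist']:
    s=sense();im,d=capture(n);cv2.imwrite(f'pics/{n}_{tag}.png',im[:,:,::-1])
    h=cv2.cvtColor(im,cv2.COLOR_RGB2HSV);v,u=np.nonzero(d>0);P=pts(n,np.c_[u,v],d[v,u],s);h=h[v,u]
    y=(np.linalg.norm(P[:,:2]-c[:2],axis=1)<.065)&(h[:,0]>18)&(h[:,0]<35)&(h[:,1]>100)&(P[:,2]>.05)&(P[:,2]<c[2]+.05)
    Q=P[y];L=(Q[:,:2]-[.455,.2273])@np.c_[ex,ey]*1000
    print(n,rect(Q),'z',np.percentile(Q[:,2],[.5,1,50,98]).round(4),'boxx',np.percentile(L[:,0],[1,99]).round(1),'boxy',np.percentile(L[:,1],[1,99]).round(1))
    t=Q[:,2]>c[2]+.0344-.006
    if t.sum()>30:print('  top',rect(Q[t]),'boxx',L[t,0].min().round(1),L[t,0].max().round(1),'boxy',L[t,1].min().round(1),L[t,1].max().round(1))
    if n=='wrist':continue
    p=proj(n,[*c[:2],.09])[0].astype(int);k=im[p[1]-50:p[1]+50,p[0]-66:p[0]+67,::-1];out.append(cv2.resize(k,(798,600) if 0 else (532,400),interpolation=2))
cv2.imwrite(f'pics/chk_{tag}.png',cv2.resize(np.vstack(out),(399,600),interpolation=3))
E
python3 chk.py a
```

```text
travel [-0.19  0.23  2.28] roll -0.16 | now [457.2 228.1 153.4] -75.96 F [ 0.5  0.2 -4.2] w 0.37 t 11.35
scene (array([460.2, 224.5]), 71.5, 51.7, 87.3) z [0.0934 0.0947 0.1501 0.1913] boxx [-16.5  24.5] boxy [-36.4  20.1]
  top (array([459.6, 211.1]), 47.4, 43.0, -12.3) boxx -22.4 29.7 boxy -35.2 12.9
side (array([460.2, 218.7]), 53.4, 42.0, -85.2) z [0.0941 0.0951 0.159  0.1902] boxx [-15.4  18.3] boxy [-34.7  13.5]
  top (array([459.7, 217.9]), 47.6, 33.9, -75.9) boxx -14.7 19.2 boxy -34.1 13.4
wrist (array([458.9, 225.9]), 64.9, 49.6, 87.6) z [0.0973 0.1119 0.1883 0.1899] boxx [-17.8  18.5] boxy [-31.7  15.8]
  top (array([456.2, 219.8]), 49.4, 48.4, -76.7) boxx -24.9 23.7 boxy -32.2 17.2
```

View pics/chk_a.png

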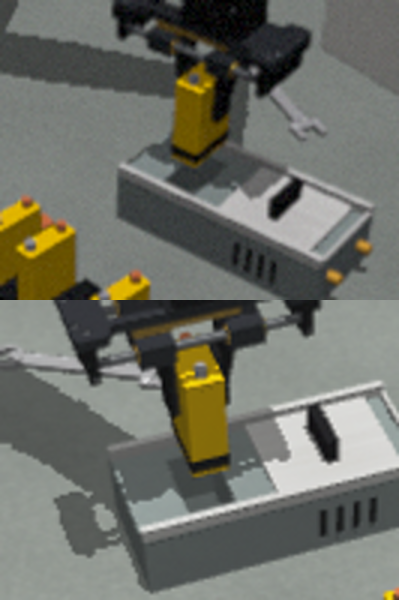

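The cell hangs upright above the open well in both views: upper crop (195,120), lower crop (200,410). I correct the small offset, lower to 1 cm, and check with averaged readings.

Request:
arm_command(
  rows=[
    {"travel": [-0.1,0.1,0.5],"roll": -0.2,"fingers": 0},
    {"travel": [-0.2,0.2,1.2],"roll": -0.2,"fingers": 0},
    {"travel": [-0.2,0.2,1.8],"roll": -0.2,"fingers": 0},
    {"travel": [-0.2,0.2,2.2],"roll": -0.2,"fingers": 0},
    {"travel": [-0.2,0.2,2.2],"roll": -0.2,"fingers": 0},
    {"travel": [-0.2,0.2,2.2],"roll": -0.2,"fingers": 0},
  ],
)

```text
time_s: 12.1
tcp_pos: [0.4541, 0.2295, 0.1304]
ee_rot: [[0.247, -0.969, -0.0], [-0.969, -0.247, -0.0], [0.0, 0.0, -1.0]]
wrist_force: [-0.0, -0.4, -3.6]
gripper_width: 0.367
```

```bash
cat > avg.py <<'E'
from h import *
p=[];t=[];K_=[]
for i in range(8):
    s=sense();R=s['ee_rot'];p.append(s['tcp_pos']);t.append(np.degrees(np.arctan2(R[1,0],R[0,0])));K_.append(R[:,2]);capture('wrist')
p=np.array(p)*1000;print(p.mean(0).round(2),p.std(0).round(2),np.mean(t).round(2),np.mean(K_,0).round(4))
E
python3 avg.py;python3 chk.py b
```

```text
[454.11 229.52 130.71] [0.06 0.05 0.12] -75.73 [ 3.e-04  2.e-04 -1.e+00]
travel [ 0.02 -0.05  0.01] roll 0.07 | now [454.  229.4 130.7] -75.73 F [-0.1  0.2 -4.6] w 0.365 t 12.5
scene (array([460.3, 221.9]), 59.8, 55.2, 55.9) z [0.0711 0.0719 0.1259 0.1684] boxx [-20.   22.1] boxy [-34.   23.1]
  top (array([454.1, 211.8]), 46.9, 39.6, -11.0) boxx -21.9 22.0 boxy -33.9 10.3
side (array([455.5, 222. ]), 60.9, 42.6, -61.2) z [0.0715 0.0728 0.1369 0.1669] boxx [-17.7  16.7] boxy [-32.8  14.4]
  top (array([454.8, 225. ]), 60.1, 34.2, -73.7) boxx -17.8 16.3 boxy -32.7 28.3
wrist (array([456. , 222.1]), 54.2, 51.1, -87.4) z [0.0742 0.0887 0.1652 0.1669] boxx [-20.6  19.7] boxy [-29.9  17.6]
  top (array([453.5, 221.2]), 49.1, 48.1, -75.7) boxx -27.0 21.1 boxy -30.1 19.1
```

Request:
arm_command(
  rows=[
    {"travel": [-0.05,-0.04,0],"roll": 0,"fingers": 0},
    {"travel": [-0.05,-0.04,0],"roll": 0,"fingers": 0},
    {"travel": [-0.05,-0.04,0],"roll": 0,"fingers": 0},
    {"travel": [-0.05,-0.04,0],"roll": 0,"fingers": 0},
    {"travel": [-0.05,-0.04,0],"roll": 0,"fingers": 0},
  ],
)

```text
time_s: 13.15
tcp_pos: [0.4542, 0.23, 0.1305]
ee_rot: [[0.246, -0.969, -0.0], [-0.969, -0.246, -0.0], [-0.0, 0.0, -1.0]]
wrist_force: [0.3, -0.4, -4.3]
gripper_width: 0.365
```

```bash
python3 avg.py;python3 chk.py c
```

```text
[454.22 229.99 130.54] [0.01 0.01 0.01] -75.73 [-0. -0. -1.]
travel [ 0.07 -0.01 -0.  ] roll 0.06 | now [454.2 230.  130.6] -75.74 F [ 0.4 -0.  -4.4] w 0.364 t 13.55
scene (array([455.3, 225.8]), 66.8, 48.9, -88.9) z [0.0724 0.0735 0.1275 0.1687] boxx [-18.1  22.3] boxy [-33.7  22.8]
  top (array([456.5, 216.3]), 44.4, 42.1, -86.4) boxx -21.9 20.5 boxy -33.9 14.6
side (array([454.6, 222.6]), 60.7, 44.2, -57.9) z [0.0724 0.0737 0.1363 0.167 ] boxx [-17.4  16.4] boxy [-32.4  15.3]
  top (array([454.3, 226.3]), 63.3, 33.6, -74.4) boxx -17.6 16.4 boxy -32.2 31.1
wrist (array([456.2, 222.9]), 54.3, 51.3, -87.6) z [0.0739 0.0887 0.1651 0.1668] boxx [-20.1  17.9] boxy [-29.4  18.1]
  top (array([455.4, 222.1]), 50.3, 49.6, 15.1) boxx -26.0 24.3 boxy -29.7 19.9
```

View pics/side_c.png

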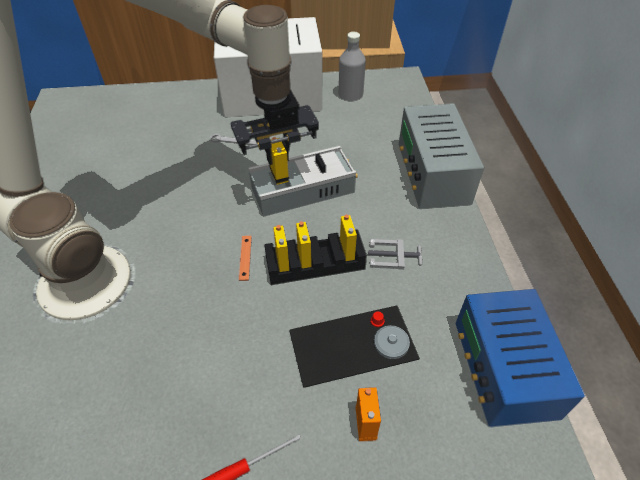

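View pics/chk_c.png

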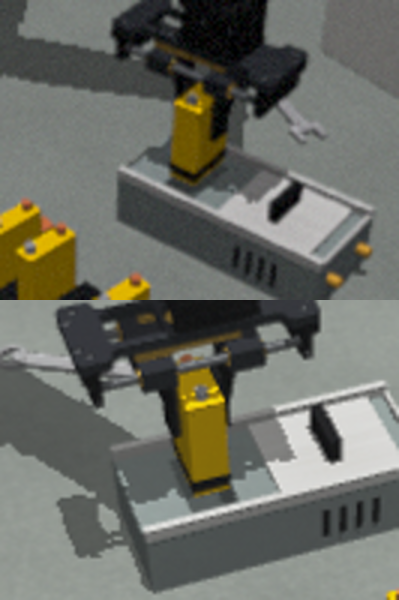

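The cell hangs at side (279,160), just above the open well. The cover bar is at (320,160), and the spares, cap, lid and orange block have not moved. I hand the job in.

```bash
python3 -c "from station import *; print(finish_job())"
```

```text
the job is handed in; nothing more can be done
None
```

I slid the cover open and handed the job in at about 13.6 s, with the yellow cell held upright over the open well. `finish_job()` gives no verdict, so the checks below are my own.

- **Cover:** I gripped the bar and drew it about 90 mm. It stopped moving while the push rose to 15 N, so it is against its stop. The wrist camera put the bar at +49.4 mm along the box, against 50 mm for fully open.
- **Cell height and attitude:** its underside is about 10 mm above the mouth, worked out from the grasp height. The tool is vertical, and its turn is within 0.1° of the box's measured yaw of 14.2°.
- **Centring:** the well corners predicted from the measured box pose matched the wrist picture to about 1 px. The side camera puts the cell's centre within about 0.6 mm of the well's centre in both directions.
- **Holding:** the wrist shows about 4.4 N of load and the opening reads 32 mm, the cell's thickness, so the cell is firmly held and nothing else appears to touch it.
- **Other things:** the spares, cap, lid, busbar, puller and orange look-alike look unmoved in the last picture.

**Disagreement:** the cameras differ on where the cell's near face lies. The wrist says −29.5 mm, the side −32.3 mm and the scene −34 mm, where −30 mm would be exactly centred. I trusted the wrist camera and moved the cell only 0.5 mm towards the others. The scene reading was the noisiest and I set it aside.

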